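# Load the analyser's cuvette feeder and reagent trays

## Task

Get the analyser's supplies ready: first put the cuvette pack into the feeder, between its two end walls, and push it down against the spring until the platform is fully home and stays down. Only then stand the three flat-sided reagent bottles each in the tray made for it (large square, small square, slim oblong), flat on the tray floor and always kept upright. Leave the round bottle standing where it is.

Things in the scene. Friction and masses are not known exactly. Their poses are not given: they have to be found in the camera images.
- cuvette_pack: Grey box-shaped pack of cuvettes, 80 (its x) x 36 (its y) x 40 mm high, two rows of six small openings on its flat top; about 90 g. Loose. Origin at the centre of its underside, z up. Grip it across the 36 mm.
- feeder: Cuvette feeder, fixed: grey base plate 124 (x) x 60 (y) x 10 mm high, two aluminium end walls at its +x and -x ends, 92 mm apart inside, 72 mm high, with lips flaring outwards up to 83 mm; y sides open for the fingers. Between the walls a black sprung platform 84 (x) x 28 (y) mm. The pack's long side goes along the feeder's x, either way round. Origin at the centre of the base's underside, z up.
- feeder_platform (a joint): How far the platform is pushed down, m: 0 = up (its top 45 mm above the feeder's origin), 0.020 = fully home (25 mm, so the pack's top is at 65 mm). Starts 0 to 4 mm down. Pushing takes about 6 N at first, rising to about 9 N; a friction ratchet holds it at whatever depth it is left, so push until it stops.
- large_bottle: Large square white bottle: body 56 x 56 mm, 62 mm high, with a black cap 34 mm across on top reaching 84 mm; about 190 g. Loose. Origin at the centre of its underside, z up, x and y along its sides.
- small_bottle: Small square white bottle: body 38 x 38 mm, 56 mm high, with a black cap 24 mm across reaching 74 mm; about 90 g. Loose. Origin at the centre of its underside, z up, x and y along its sides.
- slim_bottle: Slim oblong white bottle: body 66 (its x) x 32 (its y) mm, 58 mm high, with a black cap 22 mm across reaching 76 mm; about 120 g. Loose. Origin at the centre of its underside, z up. Grip it across the 32 mm.
- round_bottle: Round white bottle, not for the analyser: 50 mm across, 60 mm high, with a black cap reaching 80 mm. Loose; stays where it is. Origin at the centre of its underside.
- large_tray: Large square open tray for the large bottle, fixed to the bench: inside 74 x 74 mm, walls 4 mm thick and 14 mm high, aluminium, with a dark mat; its floor is 4 mm above its origin, the centre of its underside. x and y along its sides.
- small_tray: Small square open tray for the small bottle, fixed: inside 54 x 54 mm, walls 4 mm thick and 14 mm high, floor 4 mm above its origin, the centre of its underside. x and y along its sides.
- slim_tray: Oblong open tray for the slim bottle, fixed: inside 84 (its x) x 50 (its y) mm, walls 4 mm thick and 14 mm high, floor 4 mm above its origin, the centre of its underside. The bottle stands with its long side along the tray's x, either way round.
There are look-alikes about, which are no part of the job. Leave any pink or turquoise look-alike of the small_bottle alone.

How it is judged:
On the way:
1. the cuvette pack is in the feeder and pushed fully home while none of the three bottles is in its tray yet (value of joint feeder_platform above 0.0165 m and horizontal distance between cuvette_pack and feeder below 0.012 m and z of cuvette_pack in the frame of feeder between 0.022 and 0.0305 m and angle between cuvette_pack's own z axis and vertical below 0.1 rad and angle between the x axis of cuvette_pack and the x axis of feeder, either way round below 0.2 rad and horizontal distance between large_bottle and large_tray above 0.05 m and horizontal distance between small_bottle and small_tray above 0.05 m and horizontal distance between slim_bottle and slim_tray above 0.05 m), for 0.2 s.
At the end, for the whole second after the job is handed in: Pack flat on the feeder platform, within 12 mm and 0.2 rad of its middle, platform over 16.5 mm down; each flat-sided bottle upright and at rest on its own tray's floor (centre within 15 mm, under 3 mm above the floor); round bottle upright within 30 mm of its start (value of joint feeder_platform above 0.0165 m and horizontal distance between cuvette_pack and feeder below 0.012 m and z of cuvette_pack in the frame of feeder between 0.022 and 0.0305 m and angle between each of cuvette_pack, large_bottle, small_bottle, slim_bottle's own z axis and vertical below 0.1 rad and angle between the x axis of cuvette_pack and the x axis of feeder, either way round below 0.2 rad and horizontal distance between large_bottle and large_tray below 0.015 m and z of large_bottle in the frame of large_tray below 0.007 m and linear speed of each of large_bottle, small_bottle, slim_bottle, cuvette_pack below 0.02 m/s and angular speed of each of large_bottle, small_bottle, slim_bottle below 0.2 rad/s and horizontal distance between small_bottle and small_tray below 0.015 m and z of small_bottle in the frame of small_tray below 0.007 m and horizontal distance between slim_bottle and slim_tray below 0.015 m and z of slim_bottle in the frame of slim_tray below 0.007 m and distance of round_bottle from where it was at the start of the episode below 0.03 m and angle between round_bottle's own z axis and vertical below 0.15 rad); the robot touches nothing.
It fails at once if a bottle is tipped over (more than 0.6 rad) (angle between any of large_bottle, small_bottle, slim_bottle, round_bottle's own z axis and vertical above 0.6 rad).
It fails at once if the round bottle is moved more than 30 mm (distance of round_bottle from where it was at the start of the episode above 0.03 m).
It also fails if it takes over 128 s, if anything falls off the work surface, if the arm or the gripper's body presses on something with over 40 N, if the wrist force passes 120 N, or if a joint passes its speed limit or range.

## Robot

A 7-joint arm with a two-finger parallel gripper is mounted at the origin on the work surface. World frame = base frame: x ahead of the robot, y to its left, z up, the work surface at z = 0. Lengths are in m, angles in rad, forces in N, time in s.
With the tool pointing down it reaches from about 0.425 to 0.875 m from the base axis. Payload 4.7 kg.
Tool frame: the origin (TCP) lies midway between the tips of the shut fingers; the grasp point (between the pads) lies 19 mm behind it; z points along the fingers, y is the line along which they close (so a half turn about z gives the same grasp; the last joint's range is limited). The gripper opens to 87 mm and grips with 3 to 60 N. Pads are 19 mm wide; open, the fingers measure 117 mm over their backs; the gripper's body (75 mm by 190 mm) begins 51 mm behind the grasp point.
Start: joints at [1.306, 0.321, -0.07, 1.45, 0.023, 1.371, -0.057], TCP at [0.179, -0.625, 0.223] pointing down, gripper open.
Joint ranges: [-2.86, 2.86], [-0.3, 2.09], [-1.38, 1.24], [0.06, 2.45], [-1.56, 4.7], [0.09, 2.05], [-2.69, 2.69]. Speed limits (rad/s): [2.57, 2.57, 3.14, 3.14, 3.14, 3.14, 3.14].

## Interface

Orientations are given as a rotation vector (axis times angle).
In Python, from bench import ctrl gives the robot as it stands. The module is installed in compiled form; this text tells all that it offers.
- The arm moves only by the shell command python3 -m handwheel 'ROWS' [FORCE]. ROWS is JSON, a list of rows, each a list of 7 numbers: the finger opening in m, from 0 to 0.087, then the shift along the tool's x, y, z in m, then the turn, a rotation vector about the tool's x, y, z in degrees. A call has 1 to 12 rows; each row shifts and turns the commanded pose from where the row before left it, along the tool's axes as they then stand; what a row does not reach is not made up. A row lasts 1/8 s, in which the tool goes at most 62.5 mm and 10.7 degrees, less where a joint would pass 70% of its speed; a pose out of reach is approached as far as the arm can. A call is refused whole if a number of a shift passes 0.0625 or a number of a turn 10.7, either way. A call with a gripper value outside its range is refused whole. The fingers move at their own pace and stop on an object; FORCE is the grip in N (left out, the last holds). Time passes only in rows, so rows that do not move let the fingers close. It gives the time, the measured TCP pose, the force, the opening and the grip force at its end, in the units of the state.
- ctrl.get_state(): the state, without advancing time (a new reading comes with each control period).
- ctrl.get_image(name): name is "side" or "top" or "wrist"; returns (picture, depth): 384x512x3 uint8, blue, green, red; 384x512 float32, m along the optical axis (not along the pixel's ray), 0 where there is no reading.
- ctrl.camera_info(name): a dict with "intrinsics" (3x3 intrinsics, pixels), "D" ([k1, k2, p1, p2, k3] as OpenCV has them; the pictures are not rectified), "R" (3x3) and "t" (3): a world point X has camera coordinates R X + t. Camera axes: x right, y down, z forward; pixel columns grow to the right and rows downward; lengths in m; the calibration is good to about 2 mm. A picture is of the moment at which its call begins: read the wrist's pose just before it. camera_info takes no time and is no camera call; for the wrist camera it gives the pose at the moment of the call.
- ctrl.close_job(): hands the job in; it is judged then, once.
The state is a dict: "time": time; "joint_positions": joint angles; "qd": joint speeds; "joint_torque": joint torques, N m; "position": TCP position; "tool_rot": TCP orientation; "ft_force": force on the tool from outside, world axes, zero at the start; "torque": the same for the moment, N m; "grip_width": opening from 0.0 (shut) to 1.0 (fully open); "grip_force": force on a finger pad.
Only numpy, scipy, OpenCV 4.12 (cv2) and the standard library are available. Lean on these libraries where they do the work, as an engineer would, in place of code of your own. Each camera call takes 0.05 s, during which the arm holds its last target. There are 200 camera calls.

## Working session

There is one attempt and no reset: what is moved stays moved. The work goes in short steps, Python scripts to look and compute and a shell command to move; the robot and the scene stay as the last step left them, time stands still between calls to the robot, and variables do not carry over. Pictures are saved under pics/ and viewed, at most 14 in all, crops included, and the job is handed in when it is done.

```bash
mkdir -p pics; cat > h.py <<'E'
import numpy as np, cv2
from bench import ctrl
from scipy.spatial.transform import Rotation as Rn
def grab(n):
    i=ctrl.camera_info(n); im,d=ctrl.get_image(n)
    return im,d,i
def ray(i,uv):
    K=np.array(i["intrinsics"]);D=np.array(i["D"]);R=np.array(i["R"]);t=np.array(i["t"])
    p=cv2.undistortPoints(np.array(uv,float).reshape(-1,1,2),K,D).reshape(-1,2)
    return -R.T@t, np.c_[p,np.ones(len(p))]@R
def onplane(i,uv,z):
    c,r=ray(i,uv); return c+r*((z-c[2])/r[:,2])[:,None]
def cloud(i,d):
    v,u=np.mgrid[0:d.shape[0],0:d.shape[1]]
    c,r=ray(i,np.c_[u.ravel(),v.ravel()])
    return (c+r*d.ravel()[:,None]).reshape(*d.shape,3)
E
python3 - <<'E'
from h import *
for n in("top","side"):
    im,d,i=grab(n); cv2.imwrite(f"pics/{n}0.png",im); np.savez(f"{n}0.npz",im=im,d=d,**{k:np.array(i[k]) for k in i if k in("intrinsics","D","R","t")})
    print(n,i["t"],np.array(i["R"]).round(2).tolist(), (d>0).mean())
s=ctrl.get_state();print(s["time"],s["position"],s["tool_rot"])
E
```

```text
top [-0.00670516  0.48633659  1.15632503] [[-0.0, -1.0, 0.01], [-1.0, 0.0, -0.09], [0.09, -0.01, -1.0]] 0.9961598714192709
side [0.48564575 0.06376438 1.02500262] [[-1.0, -0.07, 0.01], [-0.05, 0.6, -0.79], [0.05, -0.79, -0.61]] 0.9959004720052084
0.1 [ 0.17868694 -0.62445025  0.22156153] [-3.10945076e+00 -4.36258143e-01  5.15439545e-04]
```

View pics/top0.png

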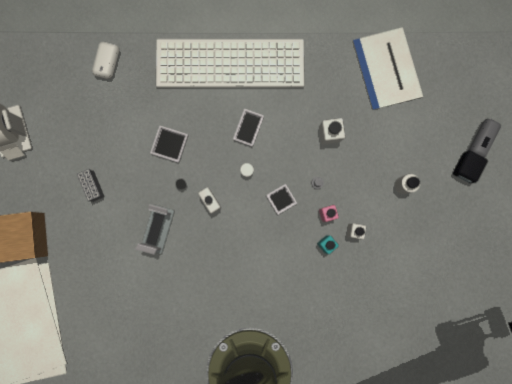

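View pics/side0.png

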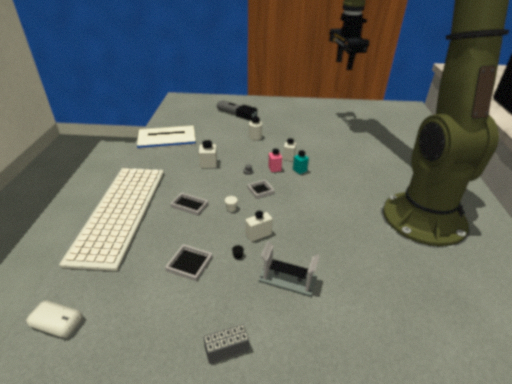

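Top view: pack (91,186), feeder (156,231), large tray (169,144), slim tray (248,128), small tray (282,199). Bottles: slim (209,201), large (334,130), round (410,183). Small-bottle candidates: white (358,231), pink (330,214), turquoise (328,245). The white one fits, because the pink and turquoise ones are look-alikes to leave alone. The side view agrees, with the white one at (290,150).

```bash
python3 - <<'E'
from h import *
T=np.load("top0.npz");S=np.load("side0.npz")
PT=cloud(T,T["d"]);PS=cloud(S,S["d"])
seeds=dict(pack=(91,186),feeder=(156,231),ltray=(169,144),sltray=(248,128),smtray=(282,199),slim=(209,201),large=(334,130),round=(410,183),small=(358,231),pink=(330,214),turq=(328,245))
bg=PT[(T["d"]>0)&(abs(PT[...,0]-.6)<.25)&(abs(PT[...,1])<.4)]
print("table z",np.median(bg[:,2]),bg[:,2].std())
for n,(u,v) in seeds.items():
    w=26 if n=="feeder" else 20
    P=PT[v-w:v+w,u-w:u+w].reshape(-1,3); c=PT[v,u]
    Q=PS[(np.hypot(PS[...,0]-c[0],PS[...,1]-c[1])<.06)]
    hz=lambda A:np.histogram(A[:,2],np.arange(-.004,.1,.008))[0].tolist()
    print(n,c.round(3),hz(P),hz(Q))
im=cv2.resize(T["im"][90:265,60:440],None,fx=2.1,fy=2.1,interpolation=cv2.INTER_CUBIC);cv2.imwrite("pics/crop0.png",im)
E
```

```text
table z 0.00044376879455076956 0.012241036419707325
pack [0.502 0.422 0.042] [972, 60, 28, 38, 46, 377, 22, 0, 0, 0, 0, 0] [1558, 107, 90, 94, 107, 782, 1, 0, 0, 0, 0, 0]
feeder [0.381 0.247 0.04 ] [1439, 453, 65, 8, 17, 325, 39, 8, 10, 87, 126, 19] [436, 632, 61, 34, 26, 425, 22, 23, 25, 95, 86, 7]
ltray [0.624 0.222 0.004] [974, 449, 145, 0, 0, 0, 0, 0, 0, 0, 0, 0] [812, 482, 193, 0, 0, 0, 0, 0, 0, 0, 0, 0]
sltray [ 0.67  -0.001  0.003] [1076, 356, 116, 0, 0, 0, 0, 0, 0, 0, 0, 0] [482, 257, 104, 0, 0, 0, 0, 0, 0, 0, 0, 0]
smtray [ 0.468 -0.095  0.002] [1209, 231, 98, 0, 0, 0, 0, 0, 0, 0, 0, 0] [469, 158, 66, 0, 0, 0, 0, 0, 0, 0, 0, 0]
slim [0.458 0.103 0.076] [1151, 41, 5, 2, 5, 4, 9, 212, 21, 33, 23, 0] [575, 60, 54, 64, 59, 65, 60, 196, 13, 41, 12, 0]
large [ 0.645 -0.228  0.082] [946, 55, 21, 18, 21, 26, 21, 94, 195, 7, 75, 58] [323, 36, 41, 35, 34, 38, 33, 54, 83, 18, 54, 7]
round [ 0.504 -0.425  0.079] [1088, 63, 17, 19, 25, 20, 23, 98, 59, 12, 110, 2] [273, 25, 25, 23, 27, 24, 27, 43, 20, 18, 31, 0]
small [ 0.379 -0.286  0.077] [1220, 40, 8, 12, 10, 8, 30, 115, 5, 57, 10, 0] [114, 21, 19, 28, 26, 23, 28, 46, 13, 26, 1, 0]
pink [ 0.423 -0.215  0.074] [1201, 51, 11, 14, 9, 9, 17, 120, 3, 60, 6, 0] [408, 30, 31, 29, 32, 33, 28, 59, 15, 28, 0, 0]
turq [ 0.342 -0.208  0.073] [1213, 47, 11, 11, 9, 7, 24, 118, 3, 59, 7, 0] [421, 29, 30, 31, 32, 31, 31, 59, 10, 33, 0, 0]
```

View pics/crop0.png

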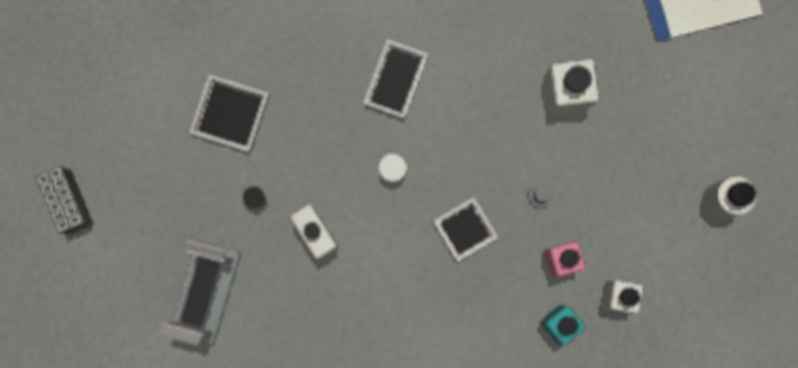

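The crop confirms the white small bottle at crop (627,297), clear of the pink one (566,259) and the turquoise one (565,325). Next I measure poses.

```bash
cat > poses.py <<'E'
from h import *
def cl(P,c,r,lo,hi):
    return P[(np.hypot(P[...,0]-c[0],P[...,1]-c[1])<r)&(P[...,2]>lo)&(P[...,2]<hi)]
def rect(A):
    (c,(w,h),a)=cv2.minAreaRect((A[:,:2]*1000).astype(np.float32))
    if w<h: w,h,a=h,w,a+90
    return np.round(c,1),round(w,1),round(h,1),round((a+90)%180-90,1)
spec=dict(pack=(.502,.422,.06,.032,.055),feeder=(.381,.247,.085,.004,.016),walls=(.381,.247,.085,.055,.1),plat=(.381,.247,.05,.03,.052),
 ltray=(.624,.222,.065,.007,.02),sltray=(.67,0,.065,.007,.02),smtray=(.468,-.095,.055,.007,.02),slim=(.458,.103,.05,.05,.066),large=(.645,-.228,.055,.052,.07),small=(.379,-.286,.045,.048,.064),round=(.504,-.425,.05,.05,.068))
E
python3 - <<'E'
from poses import *
for f in("top","side"):
    T=np.load(f+"0.npz");P=cloud(T,T["d"])
    for n,(x,y,r,lo,hi) in spec.items():
        A=cl(P,(x,y),r,lo,hi)
        if len(A)>5: print(f,n,len(A),rect(A),"zmed",np.median(A[:,2]).round(4),"mean",A[:,:2].mean(0).round(4))
E
```

```text
top pack 431 (array([506.2, 430.2]), 83.2, 38.0, 22.8) zmed 0.0401 mean [0.5057 0.4293]
top feeder 524 (array([380.7, 246.7]), 154.0, 152.6, -6.6) zmed 0.0091 mean [0.3849 0.242 ]
top walls 248 (array([385.3, 250.3]), 121.3, 52.7, -15.5) zmed 0.0778 mean [0.3819 0.2518]
top plat 375 (array([382.2, 247.2]), 89.5, 43.3, -17.9) zmed 0.041 mean [0.3841 0.251 ]
top ltray 284 (array([625.3, 221.1]), 85.8, 82.8, 72.8) zmed 0.0121 mean [0.6246 0.221 ]
top sltray 228 (array([677.6,   5.7]), 98.9, 78.4, -21.7) zmed 0.0121 mean [ 0.6718 -0.0026]
top smtray 159 (array([466.3, -92.8]), 62.2, 61.5, -59.7) zmed 0.013 mean [ 0.4667 -0.0927]
top slim 239 (array([461.6, 104. ]), 65.9, 31.8, 31.9) zmed 0.0571 mean [0.4611 0.1034]
top large 290 (array([ 654.2, -230.8]), 56.5, 56.3, -82.8) zmed 0.0613 mean [ 0.6507 -0.228 ]
top small 136 (array([ 377.4, -291. ]), 38.9, 37.3, 81.3) zmed 0.0545 mean [ 0.3773 -0.2883]
top round 162 (array([ 506. , -433.6]), 49.1, 48.4, 0.2) zmed 0.059 mean [ 0.5043 -0.4265]
side pack 829 (array([506.1, 432.2]), 79.7, 38.3, 23.9) zmed 0.0404 mean [0.5061 0.4345]
side feeder 
[... 207 characters left out ...]
]), 97.8, 31.3, -15.8) zmed 0.041 mean [0.386  0.2542]
side ltray 334 (array([623.3, 221.9]), 84.4, 83.7, 72.0) zmed 0.0125 mean [0.6237 0.2254]
side sltray 211 (array([6.7e+02, 4.0e-01]), 94.8, 64.2, -22.1) zmed 0.0119 mean [0.6698 0.0025]
side smtray 142 (array([466.9, -90.2]), 67.3, 63.8, -61.2) zmed 0.0117 mean [ 0.4675 -0.0888]
side slim 214 (array([463., 107.]), 65.4, 34.1, 32.9) zmed 0.0568 mean [0.463  0.1125]
side large 143 (array([ 651.5, -226.1]), 57.2, 53.5, -80.0) zmed 0.0607 mean [ 0.6494 -0.216 ]
side small 65 (array([ 377.9, -286.3]), 39.5, 37.2, 84.4) zmed 0.055 mean [ 0.3781 -0.2813]
side round 71 (array([ 504.9, -425.4]), 45.1, 36.2, 5.3) zmed 0.0583 mean [ 0.5047 -0.4203]
```

```bash
cat > plan.py <<'E'
# python3 plan.py x y z psi : turn about tool z (deg), then shift in the turned tool frame
import sys; from h import *
s=ctrl.get_state();p=np.array(s["position"]);R=Rn.from_rotvec(s["tool_rot"]).as_matrix()
psi=np.degrees(np.arctan2(R[1,0],R[0,0]))
x,y,z,q=map(float,sys.argv[1:5])
d=(q-psi+180)%360-180; a=np.radians(q)
dx,dy=x-p[0],y-p[1]
print("t",round(s["time"],2),"pos",p.round(4),"psi",psi.round(2),"tilt",np.degrees(np.arccos(-R[2,2])).round(2),"j7",round(s["joint_positions"][6],2),"ft",np.round(s["ft_force"],1),"w",round(s["grip_width"]*87,1),"gf",round(s["grip_force"],1))
print("turn_z",round(-d,1),"shift mm",np.round(1000*np.array([dx*np.cos(a)+dy*np.sin(a),dx*np.sin(a)-dy*np.cos(a),p[2]-z]),1))
E
python3 -m handwheel '[[0.087,0.058,-0.0243,0,0,0,0],[0.087,0.058,-0.0243,0,0,0,0],[0.087,0.058,-0.0243,0,0,0,0],[0.087,0.058,-0.0243,0,0,0,0],[0.087,0.058,-0.0243,0,0,0,0],[0.087,0.058,-0.0243,0,0,0,0],[0.087,0.058,-0.0243,0,0,0,0]]' 30
python3 -m handwheel '[[0.087,0.019,-0.053,0,0,0,0],[0.087,0.019,-0.053,0,0,0,0],[0.087,0.019,-0.053,0,0,0,0],[0.087,0.019,-0.053,0,0,0,0],[0.087,0.019,-0.053,0,0,0,0],[0.087,0.019,-0.053,0,0,0,0],[0.087,0.019,-0.053,0,0,0,0],[0.087,0.019,-0.053,0,0,0,0]]'
python3 plan.py 0.506 0.431 0.22 -157
```

```text
time: 0.98
position: [0.5213, -0.3499, 0.2222]
tool_rot: [-3.111, -0.436, 0.001]
ft_force: [-0.3, -0.4, 0.1]
grip_width: 1.0
grip_force: 0.0
time: 1.98
position: [0.5494, 0.0997, 0.2223]
tool_rot: [3.111, 0.436, -0.0]
ft_force: [-0.1, -0.5, -0.2]
grip_width: 1.001
grip_force: 0.0
t 1.98 pos [0.5494 0.0997 0.2223] psi 15.96 tilt 0.03 j7 -1.6 ft [-0.1 -0.5 -0.2] w 87.1 gf 0.0
turn_z 173.0 shift mm [-89.5 321.9   2.3]
```

```bash
python3 -m handwheel '[[0.087,0,0,0,0,0,-7.3]]' >/dev/null
python3 plan.py 0.506 0.431 0.2 23.3
```

```text
t 2.1 pos [0.5485 0.1049 0.2225] psi 24.01 tilt 0.17 j7 -1.47 ft [ 0.7 -1.7  0.1] w 87.1 gf 0.0
turn_z 0.7 shift mm [  89.9 -316.3   22.5]
```

```bash
python3 -m handwheel '[[0.087,0.015,-0.0527,0.0037,0,0,0],[0.087,0.015,-0.0527,0.0037,0,0,0],[0.087,0.015,-0.0527,0.0037,0,0,0],[0.087,0.015,-0.0527,0.0037,0,0,0],[0.087,0.015,-0.0527,0.0037,0,0,0],[0.087,0.015,-0.0527,0.0037,0,0,0],[0.087,0,0,0,0,0,0],[0.087,0,0,0,0,0,0]]'
python3 plan.py 0.506 0.431 0.2 23.3
python3 - <<'E'
from poses import *
im,d,i=grab("wrist");cv2.imwrite("pics/w1.png",im)
print((d>0).mean(),np.array(i["R"]).round(2).tolist(),i["t"])
P=cloud(i,d);P[d<=0]=9
A=cl(P,(.506,.431),.06,.032,.055)
print(len(A),rect(A) if len(A)>5 else "",np.median(A[:,2]))
E
```

```text
time: 3.1
position: [0.5074, 0.4236, 0.1996]
tool_rot: [3.076, 0.634, -0.002]
ft_force: [-0.6, -0.2, -0.3]
grip_width: 1.0
grip_force: 0.0
t 3.1 pos [0.5074 0.4236 0.1996] psi 23.29 tilt 0.09 j7 -2.11 ft [-0.6 -0.2 -0.3] w 87.0 gf 0.0
turn_z -0.0 shift mm [ 1.6 -7.3 -0.4]
0.9958343505859375 [[0.4, -0.92, -0.0], [-0.88, -0.38, 0.27], [-0.25, -0.11, -0.96]] [0.18857569 0.58354421 0.54002198]
3027 (array([506.2, 432.4]), 79.9, 36.0, 23.5) 0.040231439234474864
```

View pics/w1.png

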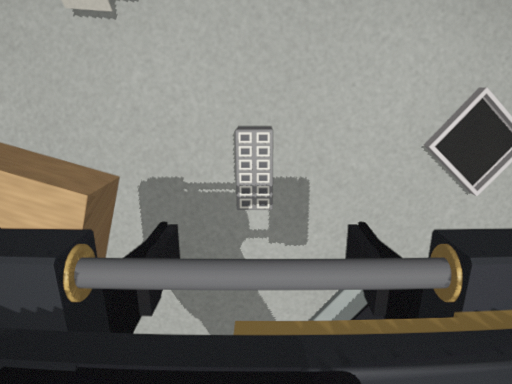

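Wrist view: the pack is at (254,168) and the large tray at (480,140). A wooden box at left (60,205) is near the gripper body, so I check its clearance first.

```bash
python3 - <<'E'
from poses import *
a=np.radians(23.4);ex=np.array([np.cos(a),np.sin(a)]);ey=np.array([-np.sin(a),np.cos(a)])
for f in("top","side"):
    T=np.load(f+"0.npz");P=cloud(T,T["d"])
    q=P[...,:2]-[.506,.4322];u=q@ex;v=q@ey
    m=(abs(u)<.15)&(v>.03)&(v<.2)&(P[...,2]>.05)&(T["d"]>0)
    print(f,m.sum(), (u[m].min(),u[m].max(),v[m].min(),P[m][:,2].max()) if m.any() else "")
    if m.any():
        k=m&(abs(u)<.055); print(k.sum(), v[k].min() if k.any() else "")
E
python3 plan.py 0.5062 0.4323 0.014 23.5
```

```text
top 881 (np.float64(-0.12959252598428503), np.float64(-0.00021805281454397897), np.float64(0.14683102524587277), np.float64(0.08115793126912996))
410 0.14683102524587277
side 0 
t 3.15 pos [0.5082 0.4227 0.1998] psi 23.19 tilt 0.09 j7 -2.11 ft [ 0.2 -0.4 -0.2] w 86.9 gf 0.0
turn_z -0.3 shift mm [  2.   -9.6 185.8]
```

```bash
python3 -m handwheel '[[0.087,0.002,-0.009,0.046,0,0,0],[0.087,0,0,0.046,0,0,0],[0.087,0,0,0.046,0,0,0],[0.087,0,0,0.030,0,0,0],[0.087,0,0,0.018,0,0,0],[0.087,0,0,0,0,0,0],[0.087,0,0,0,0,0,0]]'
python3 plan.py 0.5062 0.4323 0.014 23.5
```

```text
time: 4.03
position: [0.5068, 0.4337, 0.016]
tool_rot: [-3.076, -0.632, -0.004]
ft_force: [0.8, 0.2, 1.1]
grip_width: 1.005
grip_force: 0.0
t 4.03 pos [0.5068 0.4337 0.016 ] psi 23.23 tilt 0.14 j7 -2.21 ft [0.8 0.2 1.1] w 87.4 gf 0.0
turn_z -0.3 shift mm [-1.1  1.   2. ]
```

Grip, then lift to a safe height.

```bash
python3 -m handwheel '[[0.02,0,0,0,0,0,0],[0.02,0,0,0,0,0,0],[0.02,0,0,0,0,0,0],[0.02,0,0,0,0,0,0],[0.02,0,0,0,0,0,0],[0.02,0,0,0,0,0,0]]' 40 | tail -2
python3 -m handwheel '[[0.02,0,0,-0.02,0,0,0],[0.02,0,0,-0.04,0,0,0],[0.02,0,0,-0.05,0,0,0],[0.02,0,0,-0.045,0,0,0],[0.02,0,0,0,0,0,0],[0.02,0,0,0,0,0,0]]' 
python3 plan.py 0.387 0.253 0.17 -15
```

```text
grip_width: 0.409
grip_force: 40.0
time: 5.52
position: [0.5055, 0.433, 0.1696]
tool_rot: [3.077, 0.634, 0.0]
ft_force: [-0.4, 0.1, -1.7]
grip_width: 0.409
grip_force: 40.0
t 5.53 pos [0.5055 0.433  0.1696] psi 23.28 tilt 0.03 j7 -2.14 ft [-0.4  0.1 -1.7] w 35.6 gf 40.0
turn_z 38.3 shift mm [-67.9 204.5  -0.4]
```

The last joint would be near its limit that way, so I turn the other way round (the pack is symmetric).

```bash
python3 -m handwheel '[[0.02,0,0,0,0,0,-10.1],[0.02,0,0,0,0,0,-10.1],[0.02,0,0,0,0,0,-10.1],[0.02,0,0,0,0,0,-10.1],[0.02,0,0,0,0,0,-10.1],[0.02,0,0,0,0,0,-10.1],[0.02,0,0,0,0,0,-10.1]]' >/dev/null
python3 -m handwheel '[[0.02,0,0,0,0,0,-10.1],[0.02,0,0,0,0,0,-10.1],[0.02,0,0,0,0,0,-10.1],[0.02,0,0,0,0,0,-10.1],[0.02,0,0,0,0,0,-10.1],[0.02,0,0,0,0,0,-10.1],[0.02,0,0,0,0,0,-10.1],[0.02,0,0,0,0,0,0]]' >/dev/null
python3 plan.py 0.42 0.18 0.19 165
python3 plan.py 0.387 0.253 0.17 165
```

```text
t 7.4 pos [0.5051 0.4325 0.1675] psi 164.59 tilt 0.18 j7 0.13 ft [-0.5  0.1 -0.9] w 35.4 gf 40.0
turn_z -0.4 shift mm [  16.9 -265.9  -22.5]
t 7.4 pos [0.5051 0.4325 0.1675] psi 164.59 tilt 0.18 j7 0.13 ft [-0.5  0.1 -0.9] w 35.4 gf 40.0
turn_z -0.4 shift mm [  67.6 -203.9   -2.5]
```

```bash
python3 -m handwheel '[[0.02,0,-0.05,0,0,0,-0.4],[0.02,0,-0.05,0,0,0,0],[0.02,0,-0.052,0,0,0,0],[0.02,0,-0.05,0,0,0,0],[0.02,0,0,0,0,0,0],[0.02,0,0,0,0,0,0]]' >/dev/null
python3 - <<'E'
from poses import *
im,d,i=grab("wrist");cv2.imwrite("pics/w2.png",im)
P=cloud(i,d);P[d<=0]=9
for n,lo,hi,r in(("base",.004,.016,.09),("walls",.07,.1,.085),("plat",.03,.05,.06)):
    A=cl(P,(.387,.253),r,lo,hi); print(n,len(A),rect(A) if len(A)>5 else "",np.median(A[:,2]))
E
python3 plan.py 0.387 0.253 0.17 165
```

```text
base 3403 (array([387. , 251.8]), 111.6, 60.6, -15.5) 0.009857679318138413
walls 1926 (array([382.9, 252.8]), 115.1, 50.0, -15.8) 0.07761217294613912
plat 3984 (array([385.6, 252. ]), 92.7, 49.7, -15.6) 0.041309400733807455
t 8.2 pos [0.4531 0.2392 0.1694] psi 165.06 tilt 0.05 j7 0.53 ft [ 0.   0.9 -0.9] w 35.6 gf 40.0
turn_z 0.1 shift mm [67.4 -3.8 -0.6]
```

View pics/w2.png

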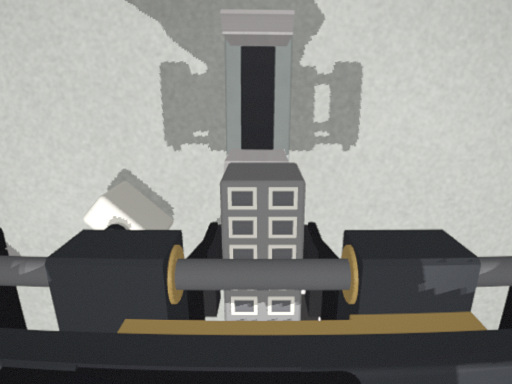

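The feeder is at (258,90) and lines up with the held pack at (262,225). I move over it.

```bash
python3 -m handwheel '[[0.02,0.034,-0.0027,0,0,0,0.5],[0.02,0.034,-0.0027,0,0,0,0],[0.02,0,0,0.02,0,0,0],[0.02,0,0,0.02,0,0,0],[0.02,0,0,0,0,0,0],[0.02,0,0,0,0,0,0]]' 60 >/dev/null
python3 plan.py 0.386 0.2522 0.11 164.5; python3 plan.py 0.386 0.2522 0.11 164.5|tail -1
```

```text
t 8.95 pos [0.3858 0.2526 0.1299] psi 164.73 tilt 0.16 j7 0.6 ft [ 0.4  0.7 -1.1] w 35.4 gf 60.0
turn_z 0.2 shift mm [-0.3 -0.4 19.9]
turn_z 0.2 shift mm [-0.3 -0.4 19.9]
```

```bash
python3 -m handwheel '[[0.02,0,0,0.025,0,0,0],[0.02,0,0,0.025,0,0,0],[0.02,0,0,0.01,0,0,0],[0.02,0,0,0.005,0,0,0],[0.02,0,0,0,0,0,0]]' >/dev/null
python3 plan.py 0.386 0.2522 0.04 164.5
python3 -m handwheel '[[0.02,0,0,0.005,0,0,0],[0.02,0,0,0.005,0,0,0],[0.02,0,0,0.005,0,0,0],[0.02,0,0,0.003,0,0,0],[0.02,0,0,0,0,0,0],[0.02,0,0,0,0,0,0]]' >/dev/null
python3 plan.py 0.386 0.2522 0.04 164.5
```

```text
t 9.57 pos [0.3866 0.2511 0.0648] psi 164.58 tilt 0.04 j7 0.44 ft [ 0.3  0.8 -1.1] w 35.9 gf 60.0
turn_z 0.1 shift mm [ 0.9  0.9 24.8]
t 10.32 pos [0.3869 0.2507 0.0465] psi 164.57 tilt 0.05 j7 0.4 ft [ 1.6 -1.   1.1] w 35.3 gf 60.0
turn_z 0.1 shift mm [1.2 1.2 6.5]
```

```bash
for k in 1; do python3 -m handwheel '[[0.02,0,0,0.003,0,0,0],[0.02,0,0,0.003,0,0,0]]' | sed -n '2p;4p'
python3 -m handwheel '[[0.02,0,0,0.002,0,0,0],[0.02,0,0,0.0,0,0,0]]' | sed -n '2p;4p'
python3 -m handwheel '[[0.02,0,0,0.002,0,0,0],[0.02,0,0,0.0,0,0,0]]' | sed -n '2p;4p'; done
```

```text
position: [0.3869, 0.2507, 0.0408]
ft_force: [-0.9, -1.8, 7.7]
position: [0.3869, 0.2507, 0.0389]
ft_force: [-0.5, -2.6, 8.3]
position: [0.387, 0.2507, 0.0385]
ft_force: [-5.3, -5.9, 27.6]
```

```bash
python3 -m handwheel '[[0.087,0,0,0,0,0,0],[0.087,0,0,0,0,0,0],[0.087,0,0,0,0,0,0],[0.087,0,0,0,0,0,0],[0.087,0,0,-0.02,0,0,0],[0.087,0,0,-0.05,0,0,0],[0.087,-0.03,0,-0.05,0,0,0],[0.087,-0.04,0,-0.03,0,0,0],[0.087,0,0,0,0,0,0],[0.087,0,0,0,0,0,0]]' 40 >/dev/null
python3 - <<'E'
from poses import *
im,d,i=grab("wrist")
P=cloud(i,d);P[d<=0]=9
A=cl(P,(.386,.252),.05,.058,.07); print("pack top",len(A),rect(A),np.percentile(A[:,2],[5,50,95]))
A=cl(P,(.386,.252),.09,.004,.016); print("base",len(A),rect(A),np.median(A[:,2]))
A=cl(P,(.386,.252),.09,.07,.1); print("walls",len(A),rect(A))
A=cl(P,(.463,.106),.06,.05,.066); print("slim",len(A),rect(A),np.median(A[:,2])) if len(A)>20 else 0
E
python3 plan.py 0.462 0.106 0.19 -148
```

```text
pack top 4677 (array([385.9, 251.7]), 93.4, 40.4, -15.5) [0.06356347 0.0651987  0.06670323]
base 1957 (array([385.7, 252. ]), 106.8, 60.5, -15.9) 0.00985736363965184
walls 2789 (array([385.8, 251.8]), 120.8, 50.2, -15.7)
slim 1421 (array([454.9, 102.5]), 51.1, 32.4, 31.8) 0.05741935903682366
t 12.38 pos [0.4523 0.2324 0.1853] psi 164.65 tilt 0.12 j7 0.61 ft [-0.7 -0.3 -0.3] w 87.2 gf 0.0
turn_z -47.4 shift mm [  58.8 -112.3   -4.7]
```

Pack top is at 65 mm and centred in the feeder, so it is home. Next is the slim bottle.

```bash
python3 -m handwheel '[[0.087,0,0,0,0,0,-9.5],[0.087,0,0,0,0,0,-9.5],[0.087,0,0,0,0,0,-9.5],[0.087,0,0,0,0,0,-9.5],[0.087,0,0,0,0,0,-9.5],[0.087,0,-0.055,0,0,0,0],[0.087,0,-0.055,0,0,0,0],[0.087,0,0,0,0,0,0],[0.087,0,0,0,0,0,0]]' >/dev/null
python3 - <<'E'
from poses import *
im,d,i=grab("wrist")
P=cloud(i,d);P[d<=0]=9
A=cl(P,(.463,.106),.06,.05,.066); print("slim",len(A),rect(A),np.median(A[:,2]))
E
python3 plan.py 0.462 0.1055 0.03 -147.7
```

```text
slim 2431 (array([461.6, 106.1]), 65.8, 32.0, 32.5) 0.05758033789669181
t 13.55 pos [0.5107 0.1405 0.1859] psi -147.76 tilt 0.07 j7 1.57 ft [0.5 1.1 0.2] w 87.1 gf 0.0
turn_z -0.1 shift mm [ 59.8  -3.6 155.9]
```

```bash
python3 -m handwheel '[[0.087,0.03,-0.0013,0,0,0,0],[0.087,0.03,-0.0013,0,0,0,0],[0.087,0,0,0.04,0,0,0],[0.087,0,0,0.05,0,0,0],[0.087,0,0,0.045,0,0,0],[0.087,0,0,0.025,0,0,0],[0.087,0,0,0,0,0,0],[0.087,0,0,0,0,0,0]]' >/dev/null
python3 plan.py 0.4616 0.1061 0.023 -147.5
```

```text
t 14.55 pos [0.4631 0.1061 0.0275] psi -147.81 tilt 0.09 j7 1.52 ft [ 0.9  0.6 -0. ] w 86.9 gf 0.0
turn_z -0.3 shift mm [1.2 0.8 4.5]
```

```bash
python3 -m handwheel '[[0.087,0.001,0.001,0.004,0,0,0],[0.02,0,0,0,0,0,0],[0.02,0,0,0,0,0,0],[0.02,0,0,0,0,0,0],[0.02,0,0,0,0,0,0],[0.02,0,0,0,0,0,0],[0.02,0,0,0,0,0,0]]' 35 >/dev/null
python3 plan.py 0.4616 0.1061 0.023 -147.5
python3 -m handwheel '[[0.02,0,0,-0.02,0,0,0],[0.02,0,0,-0.04,0,0,0],[0.02,0,0,-0.04,0,0,0],[0.02,0,0,-0.03,0,0,0],[0.02,0,0,0,0,0,0],[0.02,0,0,0,0,0,0]]' >/dev/null
python3 plan.py 0.67 0.0005 0.15 158
```

```text
t 15.43 pos [0.4614 0.1051 0.0223] psi -147.92 tilt 0.0 j7 1.52 ft [-0.3  0.2  0.8] w 34.5 gf 0.0
turn_z -0.4 shift mm [-0.7  0.7 -0.7]
t 16.18 pos [0.4607 0.1046 0.1514] psi -147.95 tilt 0.09 j7 1.78 ft [ 0.7  0.3 -1.4] w 31.6 gf 35.0
turn_z 54.1 shift mm [-233.1  -18.1    1.4]
```

```bash
python3 -m handwheel '[[0.02,0,0,0,0,0,9],[0.02,0,0,0,0,0,9],[0.02,0,0,0,0,0,9],[0.02,0,0,0,0,0,9],[0.02,0,0,0,0,0,9],[0.02,0,0,0,0,0,9]]' >/dev/null
python3 -m handwheel '[[0.02,-0.05,-0.003,0,0,0,0],[0.02,-0.05,-0.003,0,0,0,0],[0.02,-0.05,-0.003,0,0,0,0],[0.02,-0.05,-0.003,0,0,0,0],[0.02,-0.05,-0.003,0,0,0,0],[0.02,-0.055,-0.003,0,0,0,0],[0.02,0,0,0,0,0,0],[0.02,0,0,0,0,0,0]]' >/dev/null
python3 - <<'E'
from poses import *
im,d,i=grab("wrist");cv2.imwrite("pics/w3.png",im)
P=cloud(i,d);P[d<=0]=9
A=cl(P,(.67,.0),.065,.008,.02); print("tray",len(A),rect(A),np.median(A[:,2]))
np.savez("w3",P=P)
E
python3 plan.py 0.67 0.0005 0.15 158
```

```text
tray 1826 (array([ 6.685e+02, -5.000e-01]), 92.3, 58.6, -20.4) 0.013784399554152449
t 17.98 pos [ 0.7362 -0.0236  0.1505] psi 158.22 tilt 0.19 j7 0.86 ft [ 0.5 -0.3 -0.3] w 31.9 gf 35.0
turn_z 0.2 shift mm [70.4 -2.5  0.5]
```

View pics/w3.png

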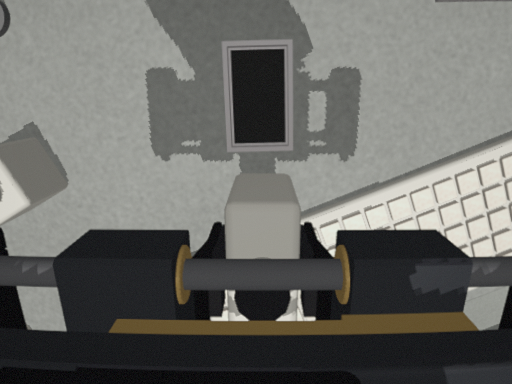

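The slim tray is at (258,95), seen clearly and aligned with the bottle. I move in and lower.

```bash
python3 -m handwheel '[[0.02,0.036,-0.001,0,0,0,-1.4],[0.02,0.0355,-0.001,0,0,0,0],[0.02,0,0,0.03,0,0,0],[0.02,0,0,0.04,0,0,0],[0.02,0,0,0.03,0,0,0],[0.02,0,0,0.01,0,0,0],[0.02,0,0,0,0,0,0],[0.02,0,0,0,0,0,0]]' >/dev/null
python3 plan.py 0.6685 -0.0005 0.027 159.6
for k in 1; do python3 -m handwheel '[[0.02,0,0,0.005,0,0,0],[0.02,0,0,0.003,0,0,0],[0.02,0,0,0,0,0,0]]' | sed -n '2p;4p'; python3 -m handwheel '[[0.02,0,0,0.002,0,0,0],[0.02,0,0,0,0,0,0]]' | sed -n '2p;4p'; done
```

```text
t 18.98 pos [ 0.6711 -0.001   0.0441] psi 159.49 tilt 0.14 j7 0.78 ft [ 0.1  0.2 -1.1] w 31.5 gf 35.0
turn_z -0.1 shift mm [ 2.6 -0.5 17.1]
position: [0.67, -0.0015, 0.034]
ft_force: [0.1, 0.5, -1.2]
position: [0.6701, -0.0014, 0.0321]
ft_force: [0.7, 1.1, -0.8]
```

```bash
for k in 1; do python3 -m handwheel '[[0.02,0,0,0.002,0,0,0],[0.02,0,0,0,0,0,0]]' | sed -n '2p;4p'; python3 -m handwheel '[[0.02,0,0,0.002,0,0,0],[0.02,0,0,0,0,0,0]]' | sed -n '2p;4p'; python3 -m handwheel '[[0.02,0,0,0.001,0,0,0],[0.02,0,0,0,0,0,0]]' | sed -n '2p;4p'; done
```

```text
position: [0.6702, -0.0014, 0.0302]
ft_force: [-0.6, -0.6, -1.1]
position: [0.6704, -0.0015, 0.03]
ft_force: [-2.8, -0.5, 8.4]
position: [0.6704, -0.0014, 0.0299]
ft_force: [-4.6, -1.6, 13.3]
```

```bash
python3 -m handwheel '[[0.02,0,0,-0.0015,0,0,0],[0.087,0,0,0,0,0,0],[0.087,0,0,0,0,0,0],[0.087,0,0,0,0,0,0],[0.087,0,0,0,0,0,0],[0.087,0,0,-0.03,0,0,0],[0.087,0,0,-0.05,0,0,0],[0.087,-0.035,0,-0.05,0,0,0],[0.087,-0.035,0,-0.02,0,0,0],[0.087,0,0,0,0,0,0],[0.087,0,0,0,0,0,0]]' >/dev/null
python3 - <<'E'
from poses import *
im,d,i=grab("wrist")
P=cloud(i,d);P[d<=0]=9
A=cl(P,(.669,.0),.065,.008,.02); print("tray",len(A),rect(A),np.median(A[:,2]))
A=cl(P,(.669,.0),.06,.05,.07); print("slim",len(A),rect(A),np.percentile(A[:,2],[5,50,95]))
E
python3 plan.py 0.6525 -0.228 0.18 97.5
```

```text
tray 1424 (array([ 6.687e+02, -2.000e-01]), 91.3, 58.6, -20.3) 0.013855084093182729
slim 2618 (array([672.7,  -1.7]), 64.9, 32.1, -20.1) [0.05906827 0.06158213 0.06290352]
t 21.77 pos [ 0.7344 -0.0251  0.1775] psi 159.56 tilt 0.15 j7 0.89 ft [-0.6  1.2  0.9] w 87.3 gf 0.0
turn_z 62.1 shift mm [-190.5 -107.7   -2.5]
```

```bash
python3 -m handwheel '[[0.087,0,0,0,0,0,10.3],[0.087,0,0,0,0,0,10.3],[0.087,0,0,0,0,0,10.3],[0.087,0,0,0,0,0,10.3],[0.087,0,0,0,0,0,10.3],[0.087,0,0,0,0,0,10.3],[0.087,-0.05,-0.0215,0,0,0,0],[0.087,-0.05,-0.0215,0,0,0,0],[0.087,-0.05,-0.0215,0,0,0,0],[0.087,-0.05,-0.0215,0,0,0,0],[0.087,-0.05,-0.0215,0,0,0,0],[0.087,0,0,0,0,0,0]]' >/dev/null
python3 -m handwheel '[[0.087,0,0,0,0,0,0],[0.087,0,0,0,0,0,0]]' >/dev/null
python3 - <<'E'
from poses import *
im,d,i=grab("wrist");cv2.imwrite("pics/w4.png",im)
P=cloud(i,d);P[d<=0]=9
A=cl(P,(.6525,-.228),.055,.052,.07); print("large",len(A),rect(A),np.median(A[:,2]))
E
python3 plan.py 0.6525 -0.228 0.023 97.5
```

```text
large 3168 (array([ 651.7, -230.4]), 56.3, 55.8, 6.7) 0.061658244718301086
t 23.57 pos [ 0.6631 -0.2855  0.1788] psi 97.87 tilt 0.05 j7 0.27 ft [0.1 0.4 0. ] w 86.9 gf 0.0
turn_z 0.4 shift mm [ 58.3  -3.  155.8]
```

```bash
python3 -m handwheel '[[0.087,0.028,-0.0025,0,0,0,1.2],[0.087,0.028,-0.0025,0,0,0,0],[0.087,0,0,0.04,0,0,0],[0.087,0,0,0.05,0,0,0],[0.087,0,0,0.04,0,0,0],[0.087,0,0,0.02,0,0,0],[0.087,0,0,0,0,0,0],[0.087,0,0,0,0,0,0]]' >/dev/null
python3 plan.py 0.6517 -0.2304 0.025 96.7
```

```text
t 24.57 pos [ 0.6523 -0.233   0.0309] psi 96.5 tilt 0.18 j7 0.13 ft [0.6 0.1 0.3] w 86.7 gf 0.0
turn_z -0.2 shift mm [ 2.7 -0.3  5.9]
```

```bash
python3 -m handwheel '[[0.087,0.0025,0,0.005,0,0,0],[0.087,0,0,0,0,0,0],[0.03,0,0,0,0,0,0],[0.03,0,0,0,0,0,0],[0.03,0,0,0,0,0,0],[0.03,0,0,0,0,0,0],[0.03,0,0,0,0,0,0],[0.03,0,0,0,0,0,0]]' 40 >/dev/null
python3 plan.py 0.6517 -0.2304 0.025 96.7
python3 -m handwheel '[[0.03,0,0,-0.02,0,0,0],[0.03,0,0,-0.04,0,0,0],[0.03,0,0,-0.04,0,0,0],[0.03,0,0,-0.04,0,0,0],[0.03,0,0,0,0,0,0],[0.03,0,0,0,0,0,0]]' >/dev/null
python3 plan.py 0.624 0.2215 0.165 72.5
```

```text
t 25.57 pos [ 0.6506 -0.2307  0.0239] psi 96.47 tilt 0.02 j7 0.12 ft [ 0.7 -0.5 -0.5] w 55.7 gf 40.0
turn_z -0.2 shift mm [ 0.2  1.1 -1.1]
t 26.32 pos [ 0.6499 -0.2306  0.1634] psi 96.48 tilt 0.07 j7 0.18 ft [-0.5  0.3 -3. ] w 55.8 gf 40.0
turn_z 24.0 shift mm [ 423.4 -160.6   -1.6]
```

```bash
python3 -m handwheel '[[0.03,0,0,0,0,0,8],[0.03,0,0,0,0,0,8],[0.03,0,0,0,0,0,8],[0.03,0.051,-0.023,0,0,0,0],[0.03,0.051,-0.023,0,0,0,0],[0.03,0.051,-0.023,0,0,0,0],[0.03,0.051,-0.023,0,0,0,0],[0.03,0.051,-0.023,0,0,0,0],[0.03,0.051,-0.023,0,0,0,0],[0.03,0.051,-0.023,0,0,0,0],[0.03,0,0,0,0,0,0],[0.03,0,0,0,0,0,0]]' >/dev/null
python3 - <<'E'
from poses import *
im,d,i=grab("wrist");cv2.imwrite("pics/w5.png",im)
P=cloud(i,d);P[d<=0]=9
A=cl(P,(.624,.2215),.07,.008,.02); print("tray",len(A),rect(A),np.median(A[:,2]))
E
python3 plan.py 0.624 0.2215 0.045 72.5
```

```text
tray 1894 (array([623.2, 221.9]), 82.8, 81.9, -17.5) 0.013778435649842435
t 27.88 pos [0.6042 0.1563 0.1624] psi 72.38 tilt 0.16 j7 -0.83 ft [ 0.4 -0.3 -1.6] w 55.6 gf 40.0
turn_z -0.1 shift mm [ 68.2  -0.8 117.4]
```

View pics/w5.png

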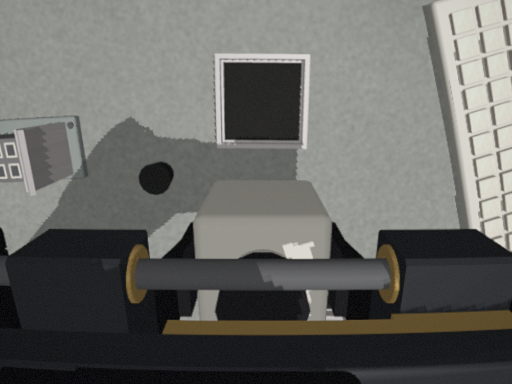

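The large tray is at (262,100), aligned with the held bottle. I move over and lower.

```bash
python3 -m handwheel '[[0.03,0.035,-0.001,0,0,0,0],[0.03,0.034,-0.001,0,0,0,0],[0.03,0,0,0.03,0,0,0],[0.03,0,0,0.04,0,0,0],[0.03,0,0,0.03,0,0,0],[0.03,0,0,0.015,0,0,0],[0.03,0,0,0,0,0,0],[0.03,0,0,0,0,0,0]]' >/dev/null
python3 plan.py 0.6232 0.2219 0.028 72.5
for k in 1; do python3 -m handwheel '[[0.03,0,0,0.005,0,0,0],[0.03,0,0,0.005,0,0,0],[0.03,0,0,0,0,0,0]]' | sed -n '2p;4p'; python3 -m handwheel '[[0.03,0,0,0.003,0,0,0],[0.03,0,0,0,0,0,0]]' | sed -n '2p;4p'; done
```

```text
t 28.88 pos [0.6245 0.2246 0.0502] psi 72.43 tilt 0.13 j7 -0.99 ft [ 0.3  0.4 -1.5] w 55.8 gf 40.0
turn_z -0.1 shift mm [-3.  -0.4 22.2]
position: [0.623, 0.2244, 0.0384]
ft_force: [-0.1, 0.5, -2.1]
position: [0.6232, 0.2245, 0.0355]
ft_force: [0.3, 1.1, -2.5]
```

```bash
for k in 1; do python3 -m handwheel '[[0.03,-0.0015,0,0.003,0,0,0],[0.03,0,0,0,0,0,0]]' | sed -n '2p;4p'; python3 -m handwheel '[[0.03,0,0,0.002,0,0,0],[0.03,0,0,0,0,0,0]]' | sed -n '2p;4p';  python3 -m handwheel '[[0.03,0,0,0.0015,0,0,0],[0.03,0,0,0,0,0,0]]' | sed -n '2p;4p'; done
```

```text
position: [0.6227, 0.2228, 0.0324]
ft_force: [0.3, -0.0, -1.0]
position: [0.6228, 0.2232, 0.0306]
ft_force: [0.2, -0.0, -2.8]
position: [0.6228, 0.2232, 0.0292]
ft_force: [-0.4, 0.8, -1.9]
```

```bash
for k in 1; do python3 -m handwheel '[[0.03,0,0,0.001,0,0,0],[0.03,0,0,0,0,0,0]]' | sed -n '2p;4p'; python3 -m handwheel '[[0.03,0,0,0.001,0,0,0],[0.03,0,0,0,0,0,0]]' | sed -n '2p;4p'; done
```

```text
position: [0.6228, 0.2232, 0.0282]
ft_force: [0.0, -0.3, -2.2]
position: [0.6229, 0.2233, 0.0278]
ft_force: [-1.3, -1.2, 3.0]
```

```bash
python3 -m handwheel '[[0.087,0,0,0,0,0,0],[0.087,0,0,0,0,0,0],[0.087,0,0,0,0,0,0],[0.087,0,0,0,0,0,0],[0.087,0,0,-0.03,0,0,0],[0.087,0,0,-0.05,0,0,0],[0.087,-0.035,0,-0.05,0,0,0],[0.087,-0.035,0,-0.02,0,0,0],[0.087,0,0,0,0,0,0],[0.087,0,0,0,0,0,0]]' >/dev/null
python3 - <<'E'
from poses import *
im,d,i=grab("wrist")
P=cloud(i,d);P[d<=0]=9
A=cl(P,(.6232,.222),.065,.008,.02); print("tray",len(A),rect(A),np.median(A[:,2]))
A=cl(P,(.6232,.222),.06,.052,.074); print("large",len(A),rect(A),np.percentile(A[:,2],[5,50,95]))
E
python3 plan.py 0.378 -0.2885 0.18 83.5; python3 plan.py 0.45 -0.1 0.18 72.5
```

```text
tray 1708 (array([622.9, 221.8]), 82.7, 82.1, -18.0) 0.013769233946192394
large 3341 (array([623.4, 223.6]), 56.5, 54.9, -17.6) [0.06320444 0.065634   0.06695658]
t 32.05 pos [0.6012 0.1576 0.1764] psi 72.55 tilt 0.08 j7 -0.82 ft [ 0.2 -0.9  0.3] w 86.8 gf 0.0
turn_z -10.9 shift mm [-468.5 -171.3   -3.6]
t 32.05 pos [0.6012 0.1576 0.1764] psi 72.55 tilt 0.08 j7 -0.82 ft [ 0.2 -0.9  0.3] w 86.8 gf 0.0
turn_z 0.1 shift mm [-291.1  -66.7   -3.6]
```

```bash
python3 -m handwheel '[[0.087,0,0,0,0,0,-5.5],[0.087,0,0,0,0,0,-5.5],[0.087,-0.0528,-0.0171,0,0,0,0],[0.087,-0.0528,-0.0171,0,0,0,0],[0.087,-0.0528,-0.0171,0,0,0,0],[0.087,-0.0528,-0.0171,0,0,0,0],[0.087,-0.0528,-0.0171,0,0,0,0],[0.087,-0.0528,-0.0171,0,0,0,0],[0.087,-0.0528,-0.0171,0,0,0,0],[0.087,-0.0528,-0.0171,0,0,0,0],[0.087,-0.0528,-0.0171,0,0,0,0],[0.087,-0.0528,-0.0171,0,0,0,0]]' >/dev/null
python3 -m handwheel '[[0.087,0,0,0,0,0,0],[0.087,0,0,0,0,0,0]]' >/dev/null
python3 - <<'E'
from poses import *
im,d,i=grab("wrist");cv2.imwrite("pics/w6.png",im)
P=cloud(i,d);P[d<=0]=9
A=cl(P,(.378,-.2885),.04,.048,.064); print("small",len(A),rect(A),np.median(A[:,2]))
for n,c in(("pink",(.423,-.215)),("turq",(.342,-.208))):
    A=cl(P,c,.04,.048,.064); print(n,len(A),rect(A))
E
python3 plan.py 0.378 -0.2885 0.025 83.5
```

```text
small 1359 (array([ 376.7, -291.1]), 38.0, 37.6, -10.7) 0.0554802695137987
pink 1288 (array([ 425.4, -218.3]), 38.9, 37.1, 14.4)
turq 1362 (array([ 341.2, -213.3]), 38.3, 38.3, -49.6)
t 33.85 pos [ 0.3732 -0.3467  0.1766] psi 83.66 tilt 0.1 j7 0.55 ft [-0.3 -0.8  0.6] w 87.3 gf 0.0
turn_z 0.2 shift mm [ 58.3  -1.8 151.6]
```

View pics/w6.png

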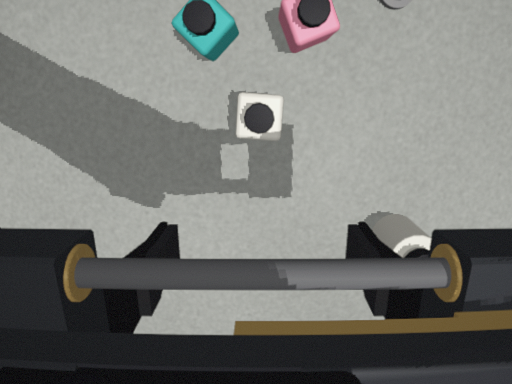

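The white small bottle is at (259,116), with turquoise at (205,30), pink at (309,22) and the round bottle at (400,230) all clear. I descend on the white one.

```bash
python3 -m handwheel '[[0.087,0.028,-0.0025,0,0,0,2.1],[0.087,0.0265,-0.0022,0,0,0,0],[0.087,0,0,0.04,0,0,0],[0.087,0,0,0.05,0,0,0],[0.087,0,0,0.04,0,0,0],[0.087,0,0,0.022,0,0,0],[0.087,0,0,0,0,0,0],[0.087,0,0,0,0,0,0]]' >/dev/null
python3 plan.py 0.3767 -0.2911 0.024 81.5
```

```text
t 34.85 pos [ 0.3755 -0.2937  0.0265] psi 81.48 tilt 0.1 j7 0.35 ft [-0.8  0.9  0. ] w 87.3 gf 0.0
turn_z -0.0 shift mm [2.8 0.8 2.5]
```

```bash
python3 -m handwheel '[[0.087,0.0025,0,0.002,0,0,0],[0.087,0,0,0,0,0,0],[0.02,0,0,0,0,0,0],[0.02,0,0,0,0,0,0],[0.02,0,0,0,0,0,0],[0.02,0,0,0,0,0,0],[0.02,0,0,0,0,0,0],[0.02,0,0,0,0,0,0]]' 35 >/dev/null
python3 plan.py 0.3767 -0.2911 0.025 81.5
python3 -m handwheel '[[0.02,0,0,-0.02,0,0,0],[0.02,0,0,-0.04,0,0,0],[0.02,0,0,-0.04,0,0,0],[0.02,0,0,-0.04,0,0,0],[0.02,0,0,0,0,0,0],[0.02,0,0,0,0,0,-9.6],[0.02,0,0,0,0,0,-9.6],[0.02,0,0,0,0,0,-9.6],[0.02,0,0,0,0,0,-9.6],[0.02,0,0,0,0,0,0]]' >/dev/null
python3 plan.py 0.502 -0.152 0.165 120
```

```text
t 35.85 pos [ 0.3749 -0.2916  0.0234] psi 81.38 tilt 0.01 j7 0.34 ft [ 0.5 -0.8 -0.7] w 37.9 gf 35.0
turn_z -0.1 shift mm [ 0.7  1.7 -1.6]
t 37.1 pos [ 0.3741 -0.291   0.1621] psi 119.67 tilt 0.12 j7 1.12 ft [-0.1 -0.5 -0.9] w 37.8 gf 35.0
turn_z -0.3 shift mm [ 56.5 180.3  -2.9]
```

```bash
python3 -m handwheel '[[0.02,0.014,0.045,0,0,0,0],[0.02,0.014,0.045,0,0,0,0],[0.02,0.014,0.045,0,0,0,0],[0.02,0.014,0.045,0,0,0,0],[0.02,0,0,0,0,0,0],[0.02,0,0,0,0,0,0]]' >/dev/null
python3 - <<'E'
from poses import *
im,d,i=grab("wrist");cv2.imwrite("pics/w7.png",im)
P=cloud(i,d);P[d<=0]=9
A=cl(P,(.4665,-.0915),.055,.008,.02); print("tray",len(A),rect(A),np.median(A[:,2]))
E
python3 plan.py 0.4665 -0.0915 0.045 120
```

```text
tray 1326 (array([466.3, -91.2]), 62.7, 61.4, 30.5) 0.013861980730464907
t 37.9 pos [ 0.5022 -0.1546  0.1626] psi 119.61 tilt 0.09 j7 0.67 ft [-0.4  0.6 -1. ] w 37.6 gf 35.0
turn_z -0.4 shift mm [ 72.5   0.7 117.6]
```

View pics/w7.png

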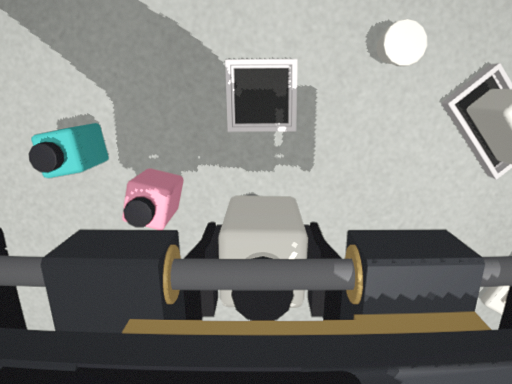

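The small tray is at (261,95), ahead of the held bottle and aligned. I move in and lower.

```bash
python3 -m handwheel '[[0.02,0.036,0.0006,0,0,0,-0.9],[0.02,0.035,0.0006,0,0,0,0],[0.02,0,0,0.03,0,0,0],[0.02,0,0,0.04,0,0,0],[0.02,0,0,0.03,0,0,0],[0.02,0,0,0.018,0,0,0],[0.02,0,0,0,0,0,0],[0.02,0,0,0,0,0,0]]' >/dev/null
python3 plan.py 0.4663 -0.0912 0.028 120.5
for k in 1; do python3 -m handwheel '[[0.02,0,0,0.005,0,0,0],[0.02,0,0,0.004,0,0,0],[0.02,0,0,0,0,0,0]]' | sed -n '2p;4p'; python3 -m handwheel '[[0.02,0,0,0.003,0,0,0],[0.02,0,0,0,0,0,0]]' | sed -n '2p;4p'; done
```

```text
t 38.9 pos [ 0.4694 -0.0922  0.0464] psi 120.63 tilt 0.11 j7 0.53 ft [ 0.3 -0.2 -1.1] w 37.9 gf 35.0
turn_z 0.1 shift mm [ 2.4 -2.2 18.4]
position: [0.4683, -0.0916, 0.0362]
ft_force: [-0.9, 0.1, -1.0]
position: [0.4683, -0.0916, 0.0331]
ft_force: [0.3, 0.3, -0.1]
```

```bash
for k in 1; do python3 -m handwheel '[[0.02,0,-0.001,0.003,0,0,0],[0.02,0,0,0,0,0,0]]' | sed -n '2p;4p'; python3 -m handwheel '[[0.02,0,0,0.0015,0,0,0],[0.02,0,0,0,0,0,0]]' | sed -n '2p;4p'; python3 -m handwheel '[[0.02,0,0,0.001,0,0,0],[0.02,0,0,0,0,0,0]]' | sed -n '2p;4p'; done
```

```text
position: [0.4673, -0.0922, 0.03]
ft_force: [-0.1, -0.1, -1.9]
position: [0.4676, -0.0921, 0.0287]
ft_force: [-1.2, 0.3, -0.8]
position: [0.4676, -0.0921, 0.0278]
ft_force: [0.1, 0.6, -0.3]
```

```bash
for k in 1; do python3 -m handwheel '[[0.02,0,0,0.001,0,0,0],[0.02,0,0,0,0,0,0]]' | sed -n '2p;4p'; done
```

```text
position: [0.4678, -0.0921, 0.0273]
ft_force: [-2.5, 0.4, 4.4]
```

Contact. I release, retract and check everything.

```bash
python3 -m handwheel '[[0.087,0,0,0,0,0,0],[0.087,0,0,0,0,0,0],[0.087,0,0,0,0,0,0],[0.087,0,0,0,0,0,0],[0.087,0,0,-0.03,0,0,0],[0.087,0,0,-0.05,0,0,0],[0.087,-0.035,0,-0.05,0,0,0],[0.087,-0.035,0,-0.03,0,0,0],[0.087,0,0,0,0,0,0],[0.087,0,0,0,0,0,0]]' >/dev/null
python3 - <<'E'
from poses import *
im,d,i=grab("wrist")
P=cloud(i,d);P[d<=0]=9
A=cl(P,(.4663,-.0912),.055,.008,.02); print("tray",len(A),rect(A))
A=cl(P,(.4663,-.0912),.055,.052,.066); print("small",len(A),rect(A),np.percentile(A[:,2],[5,50,95]))
im,d,i=grab("side");P=cloud(i,d);cv2.imwrite("pics/side1.png",im)
for n,x,y,r,lo,hi in(("pack",.386,.252,.05,.055,.075),("slim",.669,-.0005,.05,.054,.07),("large",.623,.222,.055,.056,.074),("round",.504,-.425,.05,.05,.068)):
    A=cl(P,(x,y),r,lo,hi); print(n,len(A),rect(A),np.median(A[:,2]).round(4)) if len(A)>5 else print(n,len(A))
E
python3 plan.py 0.5 -0.15 0.19 120
```

```text
tray 1121 (array([466.1, -91.1]), 62.6, 61.4, 30.2)
small 1371 (array([468.1, -91.5]), 38.2, 37.8, 29.8) [0.05652172 0.05944226 0.06091477]
pack 590 (array([386.6, 252.4]), 98.6, 37.9, -15.7) 0.0649
slim 168 (array([672.7,   1.1]), 65.7, 31.4, -19.5) 0.0609
large 338 (array([623.4, 225. ]), 56.0, 55.8, 73.6) 0.065
round 68 (array([ 504.5, -424.1]), 45.6, 39.5, 8.8) 0.0585
t 41.88 pos [ 0.5023 -0.1511  0.1856] psi 120.76 tilt 0.14 j7 0.7 ft [0.5 0.6 0.4] w 86.6 gf 0.0
turn_z 0.8 shift mm [ 2.1 -1.5 -4.4]
```

View pics/side1.png

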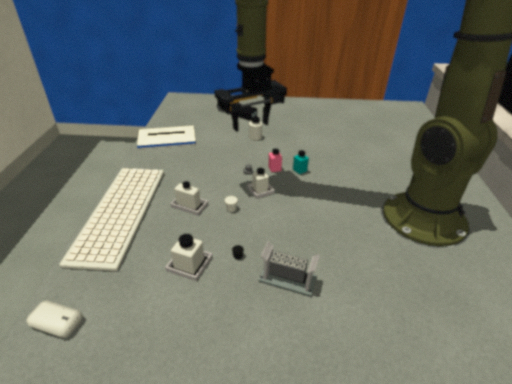

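The side view shows the three bottles in their trays: slim (187,196), large (187,253) and small (261,181). The pack is down in the feeder at (289,267), the round bottle is unmoved at (255,129), and the gripper is clear.

```bash
python3 -c "
from bench import ctrl; print(ctrl.close_job())"
```

```text
the job is handed in; nothing more can be done
None
```

The job is handed in: the pack was pushed fully home first, then all three bottles were placed upright on their tray floors within about 5 mm of centre, with the round bottle unmoved; the hand-in call gave no verdict.

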